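# Zero the score wheel, click by click

### The arm

A 7-joint arm with a two-finger parallel gripper is mounted at the origin on the work surface. World frame = base frame: x ahead of the robot, y to its left, z up, the work surface at z = 0. Lengths are in m, angles in rad, forces in N, time in s.
With the tool pointing down it reaches from about 0.4 to 0.875 m from the base axis. Payload 19.3 kg.
Tool frame: the origin (TCP) lies midway between the tips of the shut fingers; the grasp point (between the pads) lies 19 mm behind it; z points along the fingers, y is the line along which they close (so a half turn about z gives the same grasp; the last joint's range is limited). The gripper opens to 85 mm and grips with 20 to 120 N. Pads are 22 mm wide; open, the fingers measure 114 mm over their backs; the gripper's body (76 mm by 85 mm) begins 54 mm behind the grasp point. The pads swing forward as they close: fully open they stand 13 mm farther back than shut.
Start: joints at [-1.246, 0.521, -0.036, 1.599, 0.021, 1.021, -0.113], TCP at [0.24, 0.577, 0.231] pointing down, gripper open.
Joint ranges: [-2.91, 2.91], [-0.3, 2.13], [-1.5, 1.42], [0.17, 2.43], [-1.26, 4.41], [0.16, 1.93], [-2.52, 2.52]. Speed limits (rad/s): [1.89, 1.89, 2.39, 2.39, 3.01, 3.01, 3.01].

### API

Orientations are given as [roll, pitch, yaw] about the fixed x, y, z axes, in that order (R = Rz(yaw) Ry(pitch) Rx(roll)).
In Python, from workcell import bot gives the robot as it stands.
- The arm moves only by the tool move_arm, never from a script. Its argument "moves" is a list that holds one entry, the list of rows, each a list of 7 numbers: the opening, from 0 (shut) to 1 (fully open), then the shift along the tool's x, y, z in units of 1000 mm (1.0 is 1000 mm), then the turn, a rotation vector about the tool's x, y, z in units of 2 pi rad (1.0 is 2 pi rad). A call has 1 to 5 rows; each row is the pose to reach, as a shift and turn from the pose commanded when the call began, along the tool's axes at that moment, turning the shorter way round; what a row does not reach only later rows make up. A row lasts 1/10 s, in which the tool goes at most 50 mm and 8.59 degrees, less where a joint would pass 70% of its speed; a pose out of reach is approached as far as the arm can. A call with a number of a shift or a turn outside -1 to 1 is refused whole. A call with a gripper value outside its range is refused whole. The fingers move at their own pace and stop on an object; "force" is the grip in N (left out, the last holds). Time passes only in rows, so rows that repeat a pose let the fingers close. It gives the time, the measured TCP pose, the force, the opening and the grip force at its end, in the units of the state.
- bot.observe(): the state, without advancing time (a new reading comes with each control period).
- bot.grab_frame(name): name is "scene" or "top"; returns the picture (420x560x3 uint8, red, green, blue); there is no depth.
- bot.camera_params(name): a dict with "vertical_fov" (degrees; the focal length in pixels is half the picture's height over the tangent of half this angle, whatever the lens; pixels are square), "cx", "cy" (the principal point, pixels), "R" (3x3) and "t" (3): a world point X has camera coordinates R X + t. Camera axes: x right, y down, z forward; pixel columns grow to the right and rows downward; lengths in m; the calibration is good to about 2 mm. A picture is of the moment at which its call begins. camera_params takes no time and is no camera call.
- bot.job_done(): hands the job in; it is judged then, once.
The state is a dict: "clock": time; "qpos": joint angles; "qd": joint speeds; "joint_efforts": joint torques, N m; "position": TCP position; "tool_rot": TCP orientation; "force": force on the tool from outside, world axes, zero at the start; "moment": the same for the moment, N m; "grip_width": finger opening in m; "finger_force": force on a finger pad.
Only numpy, scipy, OpenCV 4.12 (cv2) and the standard library are available. Lean on these libraries where they do the work, as an engineer would, in place of code of your own. Each camera call takes 0.05 s, during which the arm holds its last target. There are 200 camera calls.

### The job

Zero the games-night score counter in front of the caddy: with a fingertip, flick the edge of its toothed wheel anticlockwise (seen from above), click by click, until the one tooth with the raised rib has come to rest one click short of the counter's fixed pointer post, and then one more click to bring it into line with the post, without running past it. Only push the teeth gently: do not grip or lift the counter or shove it along, leave the jar, the coaster, the torch and the caddy alone, and finish clear of everything.

Things in the scene. Friction and masses are not known exactly. Their poses are not given: they have to be found in the camera images.
- counter: Score counter, loose on the cabinet top, 1.7 kg: dark steel round foot 124 mm across, 14 mm thick. Origin at the centre of the foot's underside, on the wheel's upright axis; z up; +x points from the axis to the fixed pointer, a dark steel post on a tab of the foot, 12 mm wide, from 65 to 81 mm out along +x, 54 mm high (wedge nose reaches in to 59 mm).
- wheel (a joint): Wheel angle, rad, growing anticlockwise from above; 0 = ribbed tooth in line with the pointer. Spring detent: it rests at multiples of 0.785 (a tooth then points along the counter's +x and every 45 degrees from it). Starts at about -3.14, -2.36 or -1.57. 2 to 4 N at a tooth end turns it; a little past half a click it snaps to the next by itself and coasts no farther. Pushed over 8 N, the foot may slide. End stops -3.7, 1.75.
- rib_end (a point): Outer end, on top, of the one tooth that carries a raised rib: 56 mm from the wheel axis, 60 mm above the cabinet top. The rib is 7 mm wide, 18 mm high above the wheel and runs from 10 to 56 mm radius; the point's x axis points outward along it.
- pointer_tip (a point): Nose of the fixed pointer post, at its top, 59 mm from the wheel axis and 54 mm above the cabinet top.
- caddy: Fixed black metal caddy behind the work: tray 130 mm deep (x), 400 mm wide (y), 35 mm high, with a peg rail 215 mm high along its rear, on which a silver remote and a plastic headset stand hang. Origin under the tray's centre.
- jar: Glass jar with steel cap, 68 mm across, 100 mm high, loose; origin at the centre of its underside. Leave alone.
- coaster: Round wooden coaster, 90 mm across, 10 mm thick, loose; origin at the centre of its underside. Leave alone.
- torch: Red plastic torch lying on its side along its x axis, 135 mm long, up to 46 mm wide and high, loose; origin at the bottom near its middle. Leave alone.
- wheel_mid (a point): Centre of the flat steel-grey wheel on its axis, 35 mm above the cabinet top: disc of radius 36 mm with 8 straight teeth, one every 45 degrees, each 7 mm wide, reaching out to radius 56 mm. Disc and teeth span heights 28 to 42 mm; under the teeth there is open space down to the foot (top at 14 mm). Its hub cap, radius 11 mm, reaches height 50 mm. Least force: follow the tooth round in an arc.
Not all that is in view belongs to the job. Leave any purple or red look-alike of the counter alone.

How it is judged:
By the outcome, as a careful person would: the job done as asked, in the order asked, and still so for the second after the job is handed in, with the robot touching nothing.
It also fails if it takes over 67 s, if anything falls off the work surface, if the arm or the gripper's body presses on something with over 40 N, if the wrist force passes 120 N, or if a joint passes its speed limit or range.

## Working session

There is one attempt and no reset: what is moved stays moved. The work goes in short steps, Python scripts to look and compute and a tool call to move; the robot and the scene stay as the last step left them, time stands still between calls to the robot, and variables do not carry over. Pictures are saved under pics/ and viewed, at most 10 in all, crops included, and the job is handed in when it is done.

Besides the shell and the picture viewer there is one more tool, called after ">>>" by a JSON object that holds its "fn" and its "kwargs". move_arm: Moves the arm, as the interface text tells. Shifts and turns lie within -1 to 1; 1 stands for 1000 mm of shift or 2 pi rad of turn. Its arguments: {"type":"object","properties":{"moves":{"type":"array"},"force":{"type":"number"}},"required":["moves"]}

```bash
mkdir -p pics; ls
python3 - <<'E'
from workcell import bot
import cv2,numpy as np
for n in("scene","top"):
    f=bot.grab_frame(n); cv2.imwrite(f"pics/{n}0.png",f[:,:,::-1])
    p=bot.camera_params(n); print(n,p)
s=bot.observe(); print(s)
E
```

```text
pics
scene {'vertical_fov': 57.515723080814, 'cx': 278.7953559244337, 'cy': 214.52488376792147, 'R': array([[ 0.83803922,  0.54551173,  0.01035424],
       [ 0.3060767 , -0.4543292 , -0.83660148],
       [-0.45167169,  0.70427404, -0.54771412]]), 't': array([-0.4568474 , -0.11799794,  1.22894411])}
top {'vertical_fov': 42.57626030008934, 'cx': 274.37123135257684, 'cy': 211.65475755636982, 'R': array([[ 0.01565705, -0.99987442, -0.00245144],
       [-0.99847152, -0.01550502, -0.05304927],
       [ 0.0530046 ,  0.00327829, -0.99858889]]), 't': array([-0.0057638 ,  0.58280107,  1.34470425])}
{'clock': 0.1, 'qpos': array([-1.2461951 ,  0.52194665, -0.03631328,  1.59991864,  0.02117098,
        1.02108563, -0.11279404]), 'qd': array([-0.00117336, -0.00105307, -0.00024647, -0.00028468, -0.00273053,
        0.00025988,  0.00075202]), 'joint_efforts': array([ 5.28705481e-03, -9.28486991e+01,  1.98510580e+00, -3.70532620e+01,
        1.82471395e-02,  5.46275871e-03,  2.10099910e-05]), 'position': array([0.24031175, 0.57664803, 0.23079986]), 'tool_rot': array([-3.14061930e+00,  4.90333993e-05,  2.74675840e+00]), 'force': array([-0.36827408, -0.43425717, -0.07199672]), 'moment': array([-0.02727079,  0.04352307, -0.04580198]), 'finger_force': 0.0, 'grip_width': 0.08544066967658812}
```

View pics/scene0.png

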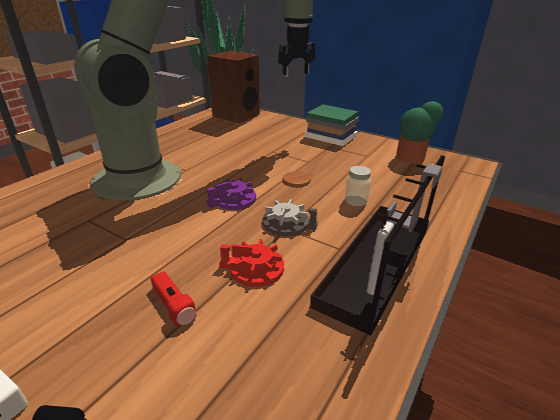

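View pics/top0.png

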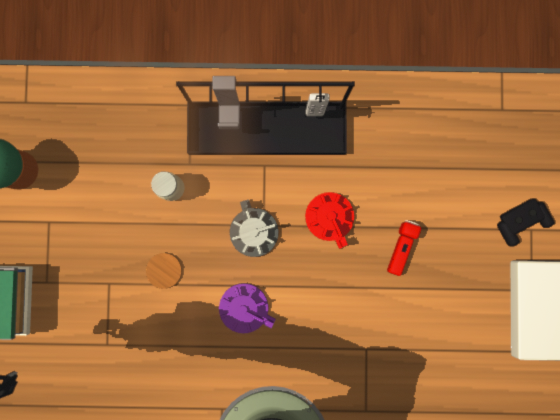

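The grey counter is at top (255,232) and scene (287,215). The look-alikes are red at top (330,217) and purple at (245,307). The description says dark steel foot and grey wheel, so I choose the grey one. The jar is at (165,185), the coaster at (164,270), the torch at (404,247) and the caddy at (268,125).

```bash
cat > h.py <<'E'
import numpy as np,cv2
from workcell import bot
def cam(n):
    p=bot.camera_params(n); f=210/np.tan(np.radians(p["vertical_fov"]/2))
    return f,p["cx"],p["cy"],np.array(p["R"]),np.array(p["t"])
def px(n,X):
    f,cx,cy,R,t=cam(n); c=R@np.array(X)+t; return np.array([cx+f*c[0]/c[2],cy+f*c[1]/c[2]])
def ray(n,u,v,z):
    f,cx,cy,R,t=cam(n); d=R.T@np.array([(u-cx)/f,(v-cy)/f,1]); o=-R.T@t
    return o+d*(z-o[2])/d[2]
def crop(n,u,v,w,h,k,name):
    f=bot.grab_frame(n)[:,:,::-1]; c=f[v-h:v+h,u-w:u+w]
    cv2.imwrite("pics/"+name,cv2.resize(c,None,fx=k,fy=k,interpolation=cv2.INTER_CUBIC)); return f
E
python3 - <<'E'
from h import *
a=crop("top",255,228,40,35,8,"c_top.png")
b=crop("scene",290,213,40,30,8,"c_sc.png")
cv2.imwrite("pics/both.png",np.hstack([cv2.resize(cv2.imread("pics/c_top.png"),(400,350)),cv2.resize(cv2.imread("pics/c_sc.png"),(400,350))]))
# light wheel mask
hsv=cv2.cvtColor(a,cv2.COLOR_BGR2HSV); m=((hsv[...,1]<60)&(hsv[...,2]>110)).astype(np.uint8)
m[:, :215]=0;m[:,295:]=0;m[:195]=0;m[275:]=0
ys,xs=np.nonzero(m);print(len(xs),xs.min(),xs.max(),ys.min(),ys.max())
(c,r)=cv2.minEnclosingCircle(np.c_[xs,ys].astype(np.float32));print(c,r,ray("top",*c,.042))
print("px/m",cam("top")[0]/1.3)
for n,u,v,z in[("foot",255,232,.014),("post",247,206,.054),("jar",164,185,.1),("coaster",164,270,.01),("red",330,217,.03),("purple",245,307,.03)]: print(n,ray("top",u,v,z))
E
```

```text
1235 231 274 202 255
(251.5, 228.0) 27.354257583618164 [0.54009803 0.0591048  0.042     ]
px/m 414.5784840845242
foot [0.53077051 0.05136528 0.014     ]
post [0.59362516 0.07057044 0.054     ]
jar [0.63762631 0.26603783 0.1       ]
coaster [0.43153334 0.27921003 0.01      ]
red [ 0.57085098 -0.13569732  0.03      ]
purple [0.34475206 0.07222793 0.03      ]
```

View pics/both.png

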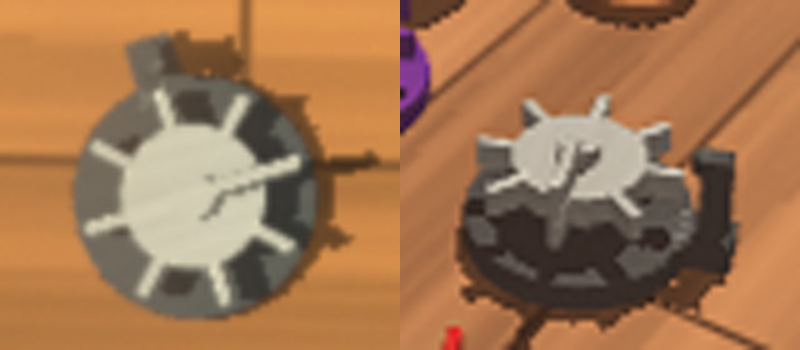

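```bash
cat >> h.py <<'E'
from scipy.spatial.transform import Rotation as Ro
C=ray("top",253.5,232.7,.042)[:2]; PHI0=16.4
def goal(phi,r,z):  # tool y radial at world angle phi (deg)
    a=np.radians(phi); return np.array([C[0]+r*np.cos(a),C[1]+r*np.sin(a),z]),Ro.from_euler("xyz",[np.pi,0,a-np.pi/2])
def to(*targets):
    s=bot.observe(); R=Ro.from_euler("xyz",s["tool_rot"]); p=s["position"]
    print("clk",s["clock"],"pos",p.round(4),"rpy",np.degrees(s["tool_rot"]).round(1),"q7",s["qpos"][6].round(2),"F",s["force"].round(1),"w",s["grip_width"])
    for P,Q in targets: print((R.inv().apply(P-p)).round(4),((R.inv()*Q).as_rotvec()/2/np.pi).round(4))
E
python3 - <<'E'
from h import *
print(C,px("scene",[*C,.042]),"seen 285.6,209.6")
a=np.radians(PHI0);print("post top pred",px("top",[C[0]+.07*np.cos(a),C[1]+.07*np.sin(a),.054]),"seen ~",[215+155/5,193+60/5])
to(goal(PHI0+112.5,.064,.231),goal(PHI0+112.5,.064,.09))
E
```

```text
[0.52857247 0.053958  ] [284.88108668 208.48501907] seen 285.6,209.6
post top pred [245.73186842 205.12646485] seen ~ [246.0, 205.0]
clk 0.2 pos [0.2403 0.5767 0.231 ] rpy [-180.     0.   157.4] q7 -0.11 F [ 0.  -0.   0.7] w 0.08593480514691929
[-4.109e-01 -3.411e-01  2.000e-04] [-1.000e-04  1.000e-04  3.291e-01]
[-0.4109 -0.341   0.1412] [-1.000e-04  1.000e-04  3.291e-01]
```

>>> {"fn": "move_arm", "kwargs": {"moves": [[[0,-0.04,-0.033,0,0,0,0.023],[0,-0.08,-0.066,0,0,0,0.046],[0,-0.12,-0.1,0,0,0,0.069],[0,-0.16,-0.133,0,0,0,0.092],[0,-0.2,-0.166,0,0,0,0.115]]]}}

```text
clock: 0.7
position: [0.3571, 0.3536, 0.2314]
tool_rot: [3.141, -0.0, 2.018]
force: [1.6, 1.6, -0.9]
grip_width: 0.0121
finger_force: 0.0
```

```bash
python3 -c "
from h import *
to(goal(PHI0+112.5,.064,.231))"
```

```text
clk 0.7 pos [0.3571 0.3536 0.2314] rpy [180.   -0.  115.6] q7 -0.38 F [ 1.6  1.6 -0.9] w 0.012149358657367075
[-0.2821  0.0102  0.0003] [-0.000e+00 -1.000e-04  2.132e-01]
```

>>> {"fn": "move_arm", "kwargs": {"moves": [[[0,-0.04,0.002,0,0,0,0.023],[0,-0.08,0.004,0,0,0,0.046],[0,-0.12,0.006,0,0,0,0.069],[0,-0.16,0.008,0,0,0,0.092],[0,-0.2,0.009,0,0,0,0.115]]]}}

```text
clock: 1.2
position: [0.4528, 0.1782, 0.2315]
tool_rot: [3.141, -0.0, 1.296]
force: [1.0, 0.9, -0.1]
grip_width: -0.0003
finger_force: 0.0
```

```bash
python3 -c "
from h import *
to(goal(PHI0+112.5,.064,.11))"
```

```text
clk 1.2 pos [0.4528 0.1782 0.2315] rpy [180.   -0.   74.2] q7 -0.6 F [ 1.   0.9 -0.1] w -0.0002507711043677658
[-0.062   0.0544  0.1214] [ 0.     -0.0001  0.0982]
```

>>> {"fn": "move_arm", "kwargs": {"moves": [[[0,-0.012,0.013,0.03,0,0,0.022],[0,-0.025,0.026,0.06,0,0,0.045],[0,-0.038,0.039,0.09,0,0,0.068],[0,-0.052,0.054,0.12,0,0,0.09],[0,-0.052,0.054,0.12,0,0,0.09]]]}}

```text
clock: 1.7
position: [0.4897, 0.1125, 0.1083]
tool_rot: [-3.142, 0.005, 0.729]
force: [-0.8, 0.7, 0.2]
grip_width: 0.0001
finger_force: 0.0
```

```bash
python3 -c "
from h import *
to(goal(PHI0+112.5,.064,.11),goal(PHI0+112.5,.064,.024))
a=crop('top',255,228,40,35,8,'d_top.png')
b=crop('scene',290,200,40,35,8,'d_sc.png')
cv2.imwrite('pics/d.png',np.hstack([cv2.resize(cv2.imread('pics/d_top.png'),(400,350)),cv2.resize(cv2.imread('pics/d_sc.png'),(400,350))]))"
```

```text
clk 1.7 pos [0.4897 0.1125 0.1083] rpy [-180.     0.3   41.8] q7 -0.8 F [-0.8  0.7  0.2] w 0.000135097942670922
[-0.0068  0.0056 -0.0016] [0.     0.0008 0.008 ]
[-0.0064  0.0056  0.0843] [0.     0.0008 0.008 ]
```

View pics/d.png

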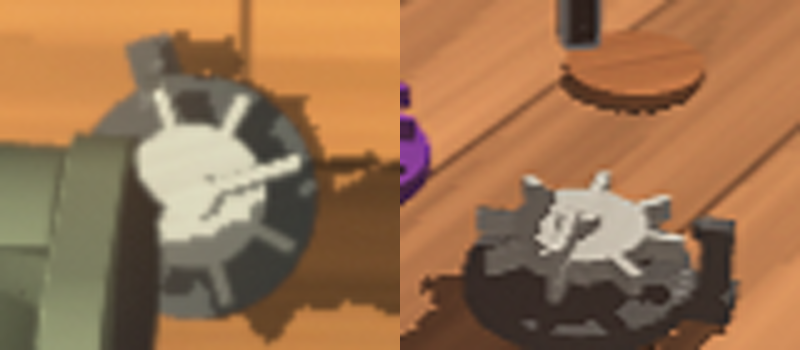

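The wrist hides the left of the wheel in the top view. The rib is still at crop (300,160), unmoved, and the fingertips in the scene half hang clear at (580,45). Next I centre over the gap and descend.

>>> {"fn": "move_arm", "kwargs": {"moves": [[[0,-0.006,0.005,0,0,0,0.006],[0,-0.006,0.005,0.01,0,0,0.006],[0,-0.006,0.005,0.02,0,0,0.006],[0,-0.006,0.005,0.03,0,0,0.006],[0,-0.006,0.005,0.03,0,0,0.006]]]}}

```text
clock: 2.3
position: [0.4886, 0.1075, 0.08]
tool_rot: [-3.141, 0.002, 0.699]
force: [0.2, -0.2, 0.2]
grip_width: -0.0003
finger_force: 0.0
```

```bash
python3 -c "
from h import *
to(goal(PHI0+112.5,.064,.024))"
```

```text
clk 2.3 pos [0.4886 0.1075 0.08  ] rpy [-1.80e+02  1.00e-01  4.01e+01] q7 -0.78 F [ 0.2 -0.2  0.2] w -0.00032636496955188365
[-0.0025  0.0027  0.056 ] [-0.0001  0.0003  0.0032]
```

>>> {"fn": "move_arm", "kwargs": {"moves": [[[0,-0.0025,0.0025,0.01,0,0,0.003],[0,-0.0025,0.0025,0.022,0,0,0.003],[0,-0.0025,0.0025,0.036,0,0,0.003],[0,-0.0025,0.0025,0.05,0,0,0.003],[0,-0.0025,0.0025,0.056,0,0,0.003]]]}}

```text
clock: 2.8
position: [0.4884, 0.1037, 0.0235]
tool_rot: [-3.141, 0.002, 0.68]
force: [-0.1, 0.5, 0.5]
grip_width: -0.0001
finger_force: 0.0
```

```bash
python3 -c "
from h import *
to(goal(PHI0+112.5,.064,.024),*[goal(PHI0+112.5+d,.064,.024) for d in (9,18,27,32)])"
```

```text
clk 2.8 pos [0.4884 0.1037 0.0235] rpy [-1.80e+02  1.00e-01  3.89e+01] q7 -0.73 F [-0.1  0.5  0.5] w -7.67923361294088e-05
[ 0.     -0.0001 -0.0005] [-0.0001  0.0003  0.0001]
[-0.01    0.0007 -0.0005] [-0.0001  0.0003 -0.0249]
[-0.0197  0.0031 -0.0004] [-0.0001  0.0003 -0.0499]
[-0.029   0.0069 -0.0004] [-0.0002  0.0002 -0.0749]
[-0.0339  0.0096 -0.0004] [-0.0002  0.0002 -0.0888]
```

>>> {"fn": "move_arm", "kwargs": {"moves": [[[0,-0.0045,0.0,0,0,0,-0.011],[0,-0.009,0.0006,0,0,0,-0.022],[0,-0.0125,0.0012,0,0,0,-0.031],[0,-0.016,0.002,0,0,0,-0.04],[0,-0.0197,0.003,0,0,0,-0.05]]]}}

```text
clock: 3.3
position: [0.4757, 0.0894, 0.0251]
tool_rot: [3.142, -0.0, 0.996]
force: [0.9, 1.5, -1.3]
grip_width: -0.0001
finger_force: 1.2
```

```bash
python3 -c "
from h import *
to(*[goal(PHI0+112.5+d,.064,.024) for d in (18,22,26,30,34,38,42)])"
```

```text
clk 3.3 pos [0.4757 0.0894 0.0251] rpy [180.   -0.   57.1] q7 -0.5 F [ 0.9  1.5 -1.3] w -0.00014567304600391023
[-0.0008 -0.0004  0.0011] [ 0.     -0.0001  0.0005]
[-0.0053 -0.0003  0.0011] [ 0.     -0.0001 -0.0106]
[-0.0097  0.0002  0.0011] [ 0.     -0.0001 -0.0217]
[-0.0141  0.001   0.001 ] [ 0.     -0.0001 -0.0328]
[-0.0185  0.002   0.001 ] [ 0.     -0.0001 -0.0439]
[-0.0227  0.0034  0.001 ] [ 0.     -0.0001 -0.055 ]
[-0.0269  0.005   0.001 ] [ 0.     -0.0001 -0.0661]
```

>>> {"fn": "move_arm", "kwargs": {"moves": [[[0,-0.0035,0.0,0.001,0,0,-0.006],[0,-0.007,0.0,0.001,0,0,-0.014],[0,-0.0105,0.0003,0.001,0,0,-0.023],[0,-0.014,0.001,0.001,0,0,-0.033],[0,-0.0175,0.0018,0.001,0,0,-0.042]]]}}

```text
clock: 3.8
position: [0.468, 0.0737, 0.0242]
tool_rot: [3.141, -0.001, 1.26]
force: [0.7, 1.0, -0.3]
grip_width: -0.0002
finger_force: 0.7
```

```bash
python3 -c "
from h import *
to(*[goal(PHI0+112.5+d,.064,.024) for d in (33,37,41,45)])
a=crop('top',255,228,40,35,8,'e_top.png')
b=crop('scene',290,213,40,35,8,'e_sc.png')
cv2.imwrite('pics/e.png',np.hstack([cv2.resize(cv2.imread('pics/e_top.png'),(400,350)),cv2.resize(cv2.imread('pics/e_sc.png'),(400,350))]))"
```

```text
clk 3.8 pos [0.468  0.0737 0.0242] rpy [180.   -0.   72.2] q7 -0.31 F [ 0.7  1.  -0.3] w -0.00018038610484323285
[ 0.     -0.0003  0.0002] [ 0.0001 -0.0001  0.0009]
[-0.0044 -0.0001  0.0002] [ 0.0001 -0.0001 -0.0103]
[-0.0089  0.0003  0.0002] [ 0.0001 -0.0001 -0.0214]
[-0.0133  0.0011  0.0002] [ 0.0001 -0.0001 -0.0325]
```

View pics/e.png

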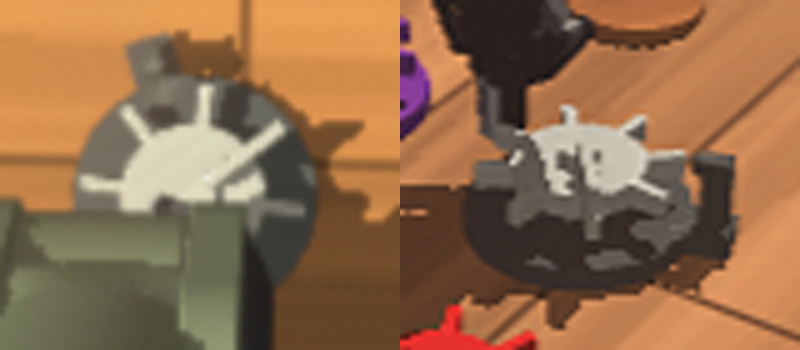

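The rib is now at crop (283,128), about 20° further round, so the wheel is near the half-click. The foot and post have not moved. I continue gently to the next gap centre.

>>> {"fn": "move_arm", "kwargs": {"moves": [[[0,-0.003,0.0,0,0,0,-0.006],[0,-0.006,0.0,0,0,0,-0.013],[0,-0.009,0.0003,0,0,0,-0.021],[0,-0.011,0.0006,0,0,0,-0.027],[0,-0.0125,0.001,0,0,0,-0.031]]]}}

```text
clock: 4.4
position: [0.4646, 0.0611, 0.0242]
tool_rot: [-3.141, 0.0, 1.454]
force: [-1.4, -0.4, -1.0]
grip_width: 0.0002
finger_force: 0.0
```

>>> {"fn": "move_arm", "kwargs": {"moves": [[[0,0,0,0,0,0,0],[0,0,0,0,0,0,0],[0,0,0,0,0,0,0],[0,0,0,0,0,0,0],[0,0,0,0,0,0,0]]]}}

```text
clock: 4.9
position: [0.4647, 0.0615, 0.0243]
tool_rot: [-3.142, 0.0, 1.452]
force: [0.2, -0.1, 0.3]
grip_width: 0.0
finger_force: 0.0
```

```bash
python3 -c "
from h import *
to(*[goal(PHI0+157.5+d,.064,.024) for d in (0,9,18)])
a=crop('top',255,228,40,35,8,'f_top.png')
b=crop('scene',290,213,40,35,8,'f_sc.png')
cv2.imwrite('pics/f.png',np.hstack([cv2.resize(cv2.imread('pics/f_top.png'),(400,350)),cv2.resize(cv2.imread('pics/f_sc.png'),(400,350))]))"
```

```text
clk 4.9 pos [0.4647 0.0615 0.0243] rpy [-180.     0.    83.2] q7 -0.17 F [ 0.2 -0.1  0.3] w 4.1033972123276305e-05
[-0.0007  0.0003  0.0003] [-0.      0.     -0.0019]
[-0.0107  0.0013  0.0003] [-0.      0.     -0.0269]
[-0.0204  0.0037  0.0003] [-0.      0.     -0.0519]
```

View pics/f.png

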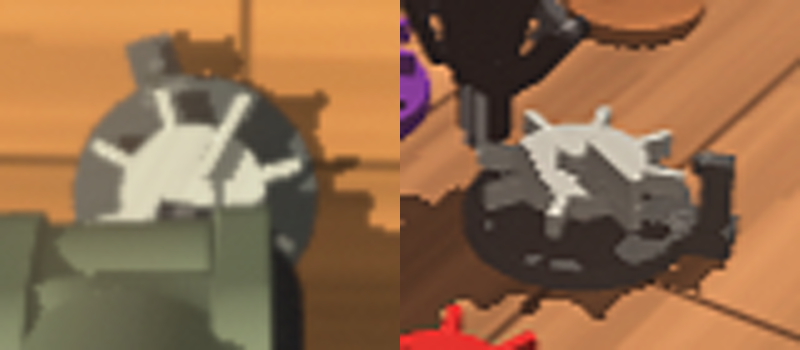

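The wheel clicked. The rib tooth now rests at crop (243,98), one click short of the post at (150,60), with no contact force. Now the second click.

>>> {"fn": "move_arm", "kwargs": {"moves": [[[0,-0.0045,0.0003,0,0,0,-0.011],[0,-0.009,0.001,0,0,0,-0.022],[0,-0.013,0.0018,0,0,0,-0.033],[0,-0.0165,0.0026,0,0,0,-0.042],[0,-0.0204,0.0037,0,0,0,-0.052]]]}}

```text
clock: 5.5
position: [0.4659, 0.0408, 0.0243]
tool_rot: [-3.142, -0.0, 1.782]
force: [-0.2, 2.5, 0.0]
grip_width: -0.0003
finger_force: 1.1
```

```bash
python3 -c "
from h import *
to(*[goal(PHI0+157.5+d,.064,.024) for d in (22,26,30,34)])"
```

```text
clk 5.5 pos [0.4659 0.0408 0.0243] rpy [-180.    -0.   102.1] q7 0.07 F [-0.2  2.5  0. ] w -0.0003474825167442787
[-0.0045  0.0002  0.0003] [-0.     -0.     -0.0106]
[-0.0089  0.0006  0.0003] [-0.     -0.     -0.0217]
[-0.0133  0.0014  0.0003] [-0.     -0.     -0.0328]
[-0.0177  0.0025  0.0003] [-0.     -0.     -0.0439]
```

>>> {"fn": "move_arm", "kwargs": {"moves": [[[0,-0.0035,0.0001,0,0,0,-0.008],[0,-0.007,0.0004,0,0,0,-0.017],[0,-0.0105,0.0009,0,0,0,-0.026],[0,-0.014,0.0016,0,0,0,-0.035],[0,-0.0175,0.0025,0,0,0,-0.043]]]}}

```text
clock: 6.0
position: [0.4717, 0.0242, 0.0242]
tool_rot: [-3.141, -0.0, 2.052]
force: [-1.4, 1.9, 0.3]
grip_width: 0.0001
finger_force: 1.0
```

```bash
python3 -c "
from h import *
to(*[goal(PHI0+157.5+d,.064,.024) for d in (37,41,45)])"
```

```text
clk 6.0 pos [0.4717 0.0242 0.0242] rpy [-180.    -0.   117.6] q7 0.27 F [-1.4  1.9  0.3] w 6.61765810766198e-05
[-0.0037  0.0003  0.0002] [-0.0001 -0.0001 -0.0093]
[-0.0081  0.0007  0.0002] [-0.0001 -0.0001 -0.0204]
[-0.0125  0.0015  0.0002] [-0.0001 -0.0001 -0.0315]
```

>>> {"fn": "move_arm", "kwargs": {"moves": [[[0,-0.003,0.0,0,0,0,-0.007],[0,-0.006,0.0003,0,0,0,-0.014],[0,-0.009,0.0007,0,0,0,-0.021],[0,-0.011,0.0011,0,0,0,-0.027],[0,-0.0122,0.0014,0,0,0,-0.031]]]}}

```text
clock: 6.5
position: [0.479, 0.0137, 0.0243]
tool_rot: [3.142, 0.0, 2.246]
force: [0.4, -0.5, -0.5]
grip_width: 0.0005
finger_force: 0.0
```

>>> {"fn": "move_arm", "kwargs": {"moves": [[[0,0,0,0,0,0,0],[0,0,0,0,0,0,0],[0,0,0,0,0,0,0],[0,0,0,0,0,0,0],[0,0,0,0,0,0,0]]]}}

```text
clock: 7.0
position: [0.4789, 0.014, 0.0243]
tool_rot: [-3.142, 0.0, 2.244]
force: [-0.3, 1.4, 0.3]
grip_width: 0.0002
finger_force: 0.0
```

```bash
python3 -c "
from h import *
to(goal(PHI0+202.5,.064,.024),goal(PHI0+202.5,.064,.16))
a=crop('top',255,228,40,35,8,'g_top.png')
b=crop('scene',290,213,40,35,8,'g_sc.png')
cv2.imwrite('pics/g.png',np.hstack([cv2.resize(cv2.imread('pics/g_top.png'),(400,350)),cv2.resize(cv2.imread('pics/g_sc.png'),(400,350))]))"
```

```text
clk 7.0 pos [0.4789 0.014  0.0243] rpy [-180.     0.   128.6] q7 0.41 F [-0.3  1.4  0.3] w 0.00020163001056554115
[-0.0001 -0.0002  0.0003] [-0.      0.     -0.0009]
[-1.000e-04 -2.000e-04 -1.357e-01] [-0.      0.     -0.0009]
```

View pics/g.png

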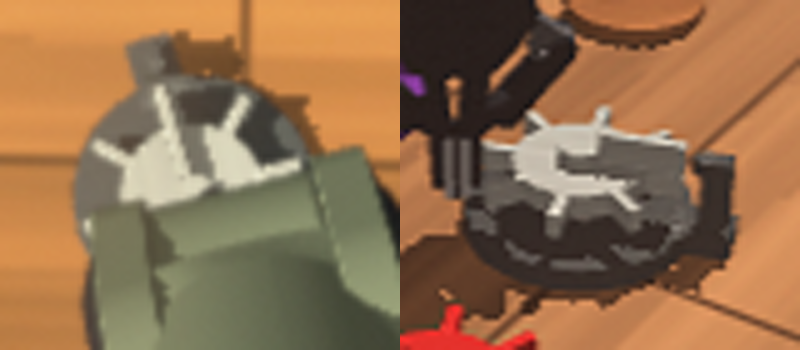

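The rib tooth now lies at crop (165,95), pointing at the post at (150,60), and nothing is in contact. I lift straight up and move clear.

>>> {"fn": "move_arm", "kwargs": {"moves": [[[0,0,0,-0.015,0,0,0],[0,0,0,-0.04,0,0,0],[0,0,0,-0.08,0,0,0],[0,0,0,-0.12,0,0,0],[0,0,0,-0.16,0,0,0]]]}}

```text
clock: 7.6
position: [0.4785, 0.0139, 0.186]
tool_rot: [-3.142, -0.0, 2.244]
force: [0.7, 0.5, 0.1]
grip_width: 0.0003
finger_force: 0.0
```

```bash
python3 -c "
from h import *
P=np.array([.40,.27,.25]);to((P,Ro.from_euler('xyz',bot.observe()['tool_rot'])))"
```

```text
clk 7.6 pos [0.4785 0.0139 0.186 ] rpy [-180.    -0.   128.6] q7 0.47 F [0.7 0.5 0.1] w 0.0002659356594816706
[ 0.2492  0.0983 -0.064 ] [0. 0. 0.]
```

>>> {"fn": "move_arm", "kwargs": {"moves": [[[0,0.03,0.012,-0.03,0,0,0],[0,0.07,0.028,-0.05,0,0,0],[0,0.11,0.044,-0.064,0,0,0],[0,0.15,0.06,-0.064,0,0,0],[0,0.19,0.076,-0.064,0,0,0]]]}}

```text
clock: 8.1
position: [0.4192, 0.2114, 0.249]
tool_rot: [3.14, 0.0, 2.244]
force: [0.9, 0.5, -0.5]
grip_width: -0.0001
finger_force: 0.0
```

>>> {"fn": "move_arm", "kwargs": {"moves": [[[0,0.03,0.012,0,0,0,0],[0,0.06,0.024,0,0,0,0],[0,0.06,0.024,0,0,0,0],[0,0.06,0.024,0,0,0,0],[0,0.06,0.024,0,0,0,0]]]}}

```text
clock: 8.6
position: [0.4014, 0.2708, 0.2482]
tool_rot: [-3.141, 0.0, 2.243]
force: [0.3, -0.3, -0.7]
grip_width: 0.0002
finger_force: 0.0
```

```bash
python3 -c "
from h import *
to()
a=crop('top',255,228,40,35,8,'i_top.png')
b=crop('scene',290,213,40,35,8,'i_sc.png')
cv2.imwrite('pics/i.png',np.hstack([cv2.resize(cv2.imread('pics/i_top.png'),(400,350)),cv2.resize(cv2.imread('pics/i_sc.png'),(400,350))]))"
```

```text
clk 8.6 pos [0.4014 0.2708 0.2482] rpy [-180.     0.   128.5] q7 -0.13 F [ 0.3 -0.3 -0.7] w 0.0001551276979796301
```

View pics/i.png

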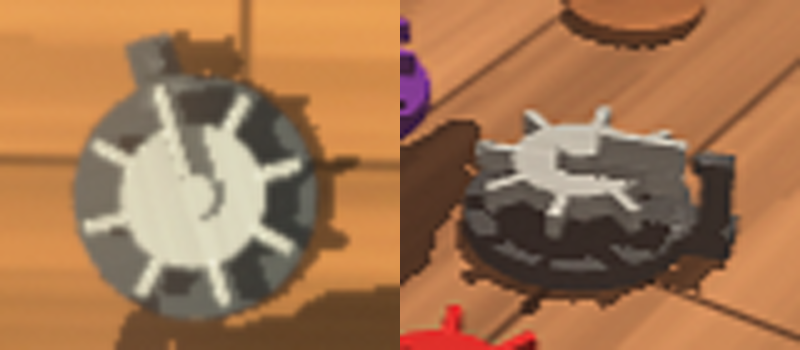

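The rib runs from the hub to crop (160,92), in line with the post at (150,60). The counter has not moved and the arm is clear of everything.

```bash
python3 -c "
from workcell import bot
print(bot.job_done())"
```

```text
the job is handed in; nothing more can be done
None
```

The counter is zeroed and the job handed in: two anticlockwise clicks, with a rest one click short, brought the ribbed tooth into line with the post; the foot did not move, and the arm finished clear at 8.6 s.

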